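# Clear, load and shut the roll-top bench store

### The job

Two small cartons have been left standing in front of the roll-top store: first move both of them into the black parts tray. Then roll the slatted door up until it is fully open, put every loose terminal block into the store's left bay and every loose hex bolt into its right bay (left and right as the robot sees them, any way round), and roll the door fully down again. Leave the dial base and the grease tube where they are.

Things in the scene. Friction and masses are not known exactly. Their poses are not given: they have to be found in the camera images.
- store: Fixed grey roll-top store, 306 mm deep (x), 424 wide (y), 183 high. Origin under the centre of its base, on the plywood deck (top at world z = 0.105 m); x to its back, y to its left seen from the robot. Half-round cheeks at y = +-200 to 212, radius 153 mm about the door axis (along y at x = 0, z = 30). Front sill: x = -145 to -137, top at z = 34. A fixed hood covers all behind x = -7 mm
- tambour (a joint): Slatted aluminium door: an arc of 140 mm outer radius that rolls about the store's door axis, up over the hood and down the back. In rad: 0 = fully down (closed, at its stop), 1.5 = fully open (stop); starts between 0 and 0.3. Needs about 1 to 5 N at the handle and stays where it is left
- tambour_handle (a point): Middle of the door's handle: dark steel bar 10 mm thick, 130 mm long along the store's y, on posts at its two ends, 35 mm clear of the slats, 180 mm from the door axis. At door value a it is at store x = -180 cos(a + 0.175) mm, z = 30 + 180 sin(a + 0.175) mm (so 61 mm high and in front when closed, above the hood when open)
- bay_left (a point): Middle of the left bay's floor, at x = -52, y = 98, z = 10 mm in the store's frame. The bay spans store x -137 (sill) to 28 (back wall, top at z = 65), y 2 to 200 mm; a 4 mm divider at y = 0 (top at z = 45 mm) parts the bays. With the door open it is loaded from above, in front of store x = -40 mm (hood and handle stand behind)
- bay_right (a point): Middle of the right bay's floor, at x = -52, y = -98, z = 10 mm in the store's frame. The mirror image of the left bay: y from -200 to -2 mm
- tray: Fixed black open plastic tray, 150 mm (its x) by 200 mm (its y), 40 mm high, walls and floor 4 mm, open at the top. Origin under its centre, on the deck
- box_0: Small printed carton, 71 mm (its x) by 45 mm (its y) by 88 mm high (its z), 0.2 kg; stands on the deck in front of the store. Origin at the centre of its underside. Any side may be down when it is in the tray
- box_1: The other carton, same size and shape, origin alike
- block_0: Cream terminal block, 22 mm (its x) by 64 mm (its y) by 18 mm high (20 with its screws), lying on the deck. Origin at the centre of its underside. May be absent
- block_1: Grey terminal block, same size and shape, origin alike. May be absent
- hexbolt_0: Steel hex bolt lying on the deck, 45 mm long along its y (from -23 to +23 mm), shank 8 mm thick, head (13 to 15 mm across) in the last 6 mm at +y. Its shank's axis lies 6 mm above the origin along its z. May be absent
- hexbolt_1: Another hex bolt, alike. May be absent
- hexbolt_2: A third hex bolt, alike. May be absent
- dial: Bystander: black dial base, a 62 mm disc on a 72 mm square plate, 27 mm high; leave it alone
- green_tube: Bystander: green grease tube lying down, 42 mm thick, 147 mm long; leave it alone
Not all that is in view belongs to the job. Leave any pink look-alike of the box_1 alone.

How it is judged:
By the outcome, as a careful person would: the job done as asked, in the order asked, and still so for the second after the job is handed in, with the robot touching nothing.
Of block_0, block_1, hexbolt_0, hexbolt_1, hexbolt_2 only 3 to 5 are there at a start; the rules pass over those that are not, and their reading is None.
At some moment in a run one of block_0, block_1, hexbolt_0, hexbolt_1, hexbolt_2 may be knocked a few centimetres aside while the robot is not near it.
Once in a run the grip may slacken for a moment while it holds something.
It also fails if it takes over 210 s, if anything falls off the work surface, if the arm or the gripper's body presses on something with over 40 N, if the wrist force passes 120 N, or if a joint passes its speed limit or range.

### The arm

A 6-joint arm with a two-finger parallel gripper is mounted at the origin on a cart in front of the work surface, level with it; the furniture and walls round the work are solid. World frame = base frame: x ahead of the robot, y to its left, z up, the work surface at z = 0. Lengths are in m, angles in rad, forces in N, time in s.
With the tool pointing down it reaches from about 0.375 to 0.925 m from the base axis. Payload 5.7 kg.
Tool frame: the origin (TCP) lies where the fingers leave the gripper's body, on its centre line; the fingertips stand 80 mm ahead of it and the grasp point (between the pads) lies 61 mm ahead of it (arm.tcp_to_grasp is the distance from the TCP to the grasp point, in m); z points along the fingers, y is the line along which they close (so a half turn about z gives the same grasp; the last joint's range is limited). The gripper opens to 88 mm and grips with 3 to 60 N. Pads are 20 mm wide; open, the fingers measure 115 mm over their backs; the gripper's body (75 mm by 178 mm) begins 61 mm behind the grasp point.
Start: joints at [1.009, 0.359, 1.51, -0, 1.272, -0.115], TCP at [0.259, 0.541, 0.303] pointing down, gripper open.
Joint ranges: [-2.97, 2.97], [-1.01, 2.36], [0.21, 2.38], [-0.96, 4.11], [0.2, 2.71], [-2.98, 2.98]. Speed limits (rad/s): [2.39, 2.39, 3.14, 3.14, 3.14, 3.14].

### API

Orientations are given as a unit quaternion [x, y, z, w].
In Python, from cell import get_obs, vision, workorder, arm gives the robot as it stands.
- The arm moves only by the tool arm_command, never from a script. Its argument "rows" is a list of rows, each a list of 7 numbers: the shift along the world's x, y, z in cm, then the turn, a rotation vector about the world's x, y, z in degrees, then the opening, from 0 (shut) to 1 (fully open). A call has 1 to 12 rows; each row shifts and turns the commanded pose from where the row before left it; what a row does not reach is not made up. A row lasts 1/12 s, in which the tool goes at most 41.7 mm and 7.16 degrees, less where a joint would pass 70% of its speed; a pose out of reach is approached as far as the arm can. A call with a gripper value outside its range is refused whole. The fingers move at their own pace and stop on an object; "squeeze" is the grip in N (left out, the last holds). Time passes only in rows, so rows that do not move let the fingers close. It gives the time, the measured TCP pose, the force, the opening and the grip force at its end, in the units of the state.
- get_obs(): the state, without advancing time (a new reading comes with each control period).
- vision.capture(name): name is "scene" or "top"; returns the picture (420x560x3 uint8, red, green, blue); there is no depth.
- vision.camera_params(name): a dict with "camera_matrix" (3x3 intrinsics, pixels), "world_to_cam" (4x4, takes a point from world to camera coordinates). Camera axes: x right, y down, z forward; pixel columns grow to the right and rows downward; lengths in m; the calibration is good to about 2 mm. A picture is of the moment at which its call begins. camera_params takes no time and is no camera call.
- workorder.finish_job(): hands the job in; it is judged then, once.
The state is a dict: "clock": time; "joint_positions": joint angles; "joint_velocities": joint speeds; "effort": joint torques, N m; "tcp_pos": TCP position; "tool_rot": TCP orientation; "ft_force": force on the tool from outside, world axes, zero at the start; "ft_torque": the same for the moment, N m; "opening": finger opening in m; "finger_force": force on a finger pad.
Only numpy, scipy, OpenCV 4.12 (cv2) and the standard library are available. Lean on these libraries where they do the work, as an engineer would, in place of code of your own. Each camera call takes 0.05 s, during which the arm holds its last target. There are 200 camera calls.

## Working session

There is one attempt and no reset: what is moved stays moved. The work goes in short steps, Python scripts to look and compute and a tool call to move; the robot and the scene stay as the last step left them, time stands still between calls to the robot, and variables do not carry over. Pictures are saved under pics/ and viewed, at most 14 in all, crops included, and the job is handed in when it is done.

Besides the shell and the picture viewer there is one more tool, called as a command line: name --pt "numbers of a row" for each row, then --argument value for the rest. arm_command: Moves the arm, as the interface text tells. Its arguments: {"type":"object","properties":{"rows":{"type":"array"},"squeeze":{"type":"number"}},"required":["rows"]}

```bash
mkdir -p pics; ls; python3 - <<'E'
from cell import get_obs, vision, workorder, arm
import cv2
for n in("scene","top"):
    cv2.imwrite(f"pics/{n}0.png",cv2.resize(vision.capture(n)[:,:,::-1],(800,600),interpolation=cv2.INTER_CUBIC))
    p=vision.camera_params(n);print(p)
print(get_obs())
E
```

```text
pics
{'camera_matrix': array([[508.77309578,   0.        , 282.50277539],
       [  0.        , 508.77309578, 204.55630744],
       [  0.        ,   0.        ,   1.        ]]), 'world_to_cam': array([[-0.63904899, -0.76908942,  0.01085543,  0.19588916],
       [-0.51561076,  0.41787143, -0.74801672,  0.41734999],
       [ 0.57075558, -0.48361651, -0.6635911 ,  1.83700109],
       [ 0.        ,  0.        ,  0.        ,  1.        ]])}
{'camera_matrix': array([[453.15696011,   0.        , 285.59692882],
       [  0.        , 453.15696011, 200.60716996],
       [  0.        ,   0.        ,   1.        ]]), 'world_to_cam': array([[ 0.00297095, -0.99996713, -0.00754342, -0.16484735],
       [-0.99716504, -0.00239528, -0.0752073 ,  0.54629554],
       [ 0.07518676,  0.00774547, -0.99713939,  1.5940389 ],
       [ 0.        ,  0.        ,  0.        ,  1.        ]])}
{'clock': 0.1, 'joint_positions': array([ 1.00889577e+00,  3.59415086e-01,  1.51130085e+00, -3.80716232e-07,
        1.27250025e+00, -1.15102039e-01]), 'joint_velocities': array([ 6.56423642e-04, -5.61085586e-04, -1.04830127e-03, -2.32014383e-06,
        6.84988412e-04, -6.19070613e-04]), 'effort': array([-6.83501257e-04, -5.16358209e+01, -2.71405309e+01,  6.75913249e-02,
        2.77491793e-02, -1.22797474e-05]), 'tcp_pos': array([0.25899833, 0.54068716, 0.30191308]), 'tool_rot': array([ 2.21545557e-01,  9.75149684e-01, -7.65762823e-04, -2.69395129e-04]), 'ft_force': array([-0.45361516, -0.36915429, -0.92156661]), 'ft_torque': array([-0.00421126,  0.0347769 , -0.03231324]), 'finger_force': 0.0, 'opening': 0.08789956967878719}
```

View pics/scene0.png

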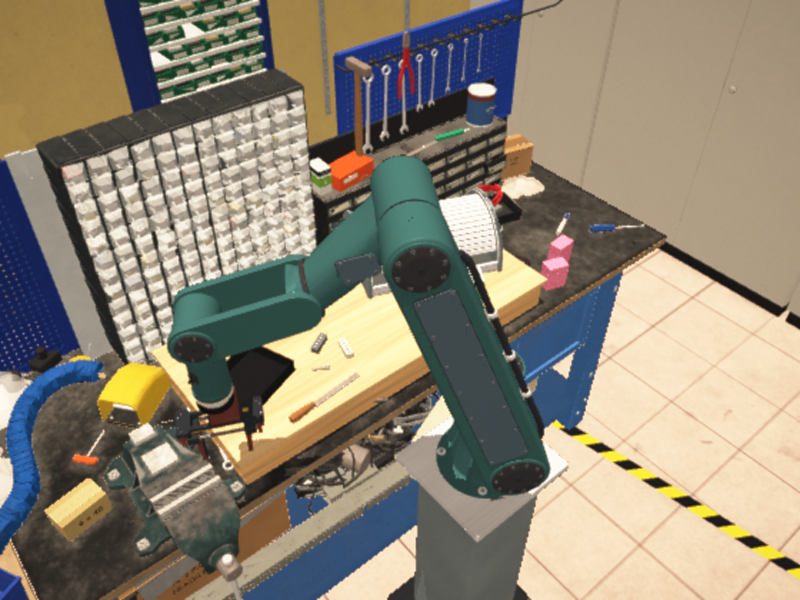

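View pics/top0.png

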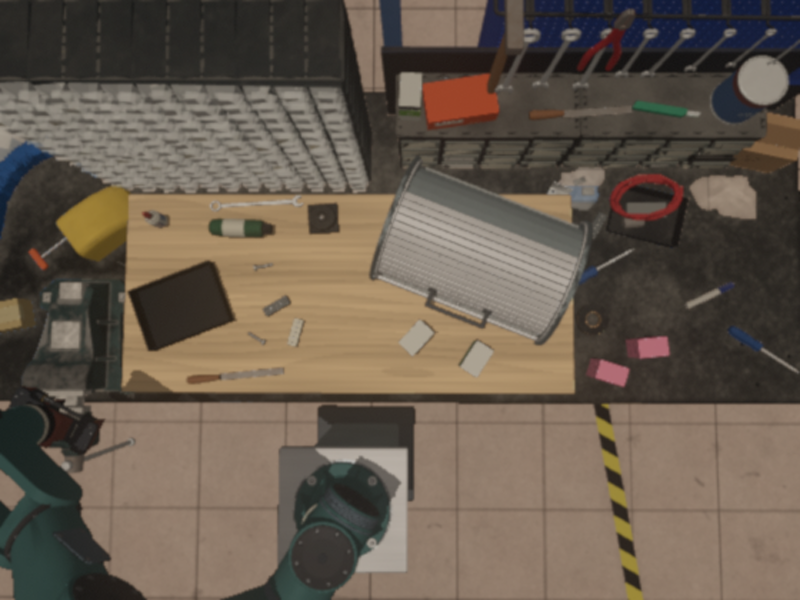

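```bash
cat > h.py <<'E'
from cell import get_obs, vision, workorder, arm
import cv2, numpy as np
def px2w(u,v,z,n="top"):
    p=vision.camera_params(n);K=p["camera_matrix"];T=p["world_to_cam"]
    d=T[:3,:3].T@np.linalg.solve(K,[u,v,1]);c=-T[:3,:3].T@T[:3,3]
    return c+d*(z-c[2])/d[2]
def w2px(P,n="top"):
    p=vision.camera_params(n);K=p["camera_matrix"];T=p["world_to_cam"]
    q=K@(T[:3,:3]@np.asarray(P,float)+T[:3,3]);return q[:2]/q[2]
def crop(img,u0,v0,w,h,s,f):
    cv2.imwrite(f,cv2.resize(img[v0:v0+h,u0:u0+w,::-1],None,fx=s,fy=s,interpolation=cv2.INTER_CUBIC))
E
python3 - <<'E'
from h import *
i=vision.capture("top")
crop(i,85,130,160,145,5-1,"pics/L.png")
crop(i,255,110,160,150,4,"pics/R.png")
E
```

```text
(no output)
```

View pics/L.png

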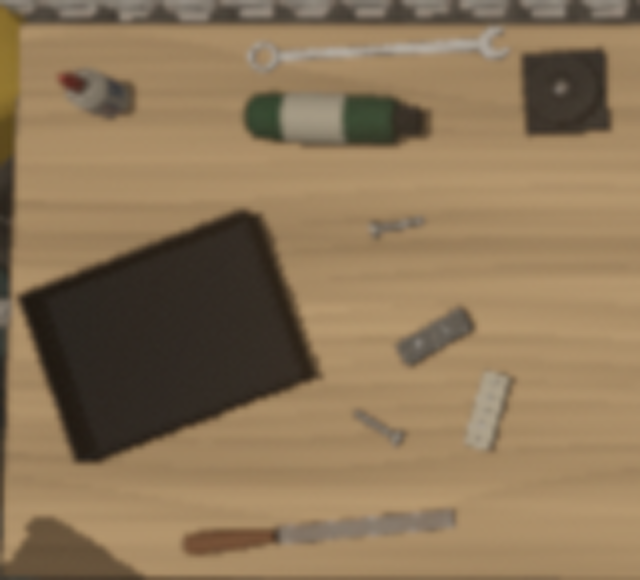

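View pics/R.png

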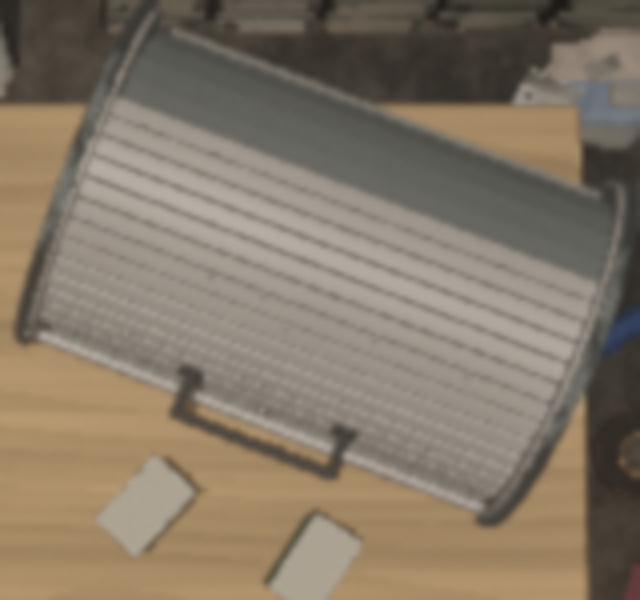

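```bash
cat >> h.py <<'E'
def R_(x,y): return (255+(x+.5)/4-.5,110+(y+.5)/4-.5)
def L_(x,y): return (85+(x+.5)/4-.5,130+(y+.5)/4-.5)
def st(s,P):  # store->world, s=(x,y,yaw)
    c,n=np.cos(s[2]),np.sin(s[2]);return np.array([s[0]+c*P[0]-n*P[1],s[1]+n*P[0]+c*P[1],.105+P[2]])
E
python3 - <<'E'
from h import *
from scipy.optimize import least_squares
r=.153;t=np.radians(20);bx,bz=r*np.cos(t),.03+r*np.sin(t)
pts=[((-.153,.212,.03),(22,342)),((-.153,-.212,.03),(487,524)),((bx,.212,bz),(145,3)),((bx,-.212,bz),(622,187))]
def hd(a,y): return (-.18*np.cos(a+.175),y,.03+.18*np.sin(a+.175))
def f(q):
    s=q[:3];e=[]
    for P,c in pts: e+=list(w2px(st(s,P))-R_(*c))
    for y,c in((.063,(177,410)),(-.063,(330,472))): e+=list(w2px(st(s,hd(q[3],y)))-R_(*c))
    return np.array(e)
o=least_squares(f,[.75,-.3,-.35,.1]);print("store",o.x,np.round(o.fun,1), np.degrees(o.x[2]))
for nm,cs in(("cartA",[(157,457),(192,490),(136,556),(97,519)]),("cartB",[(316,512),(362,548),(315,610),(268,583)])):
    P=np.array([px2w(*R_(*c),.193) for c in cs]);print(nm,P.mean(0).round(4));print(np.diff(P,axis=0).round(3), np.degrees(np.arctan2(*(P[0]-P[3])[[1,0]])),np.degrees(np.arctan2(*(P[1]-P[2])[[1,0]])))
for nm,z,a,b in(("bolt0 h-t",.111,(372,229),(424,221)),("bolt1 h-t",.111,(402,440),(355,411)),("grey",.124,(404,354),(466,319)),("cream",.124,(480,448),(500,374))):
    A,B=px2w(*L_(*a),z),px2w(*L_(*b),z);print(nm,((A+B)/2).round(4),np.linalg.norm(A-B).round(3),np.degrees(np.arctan2(*(B-A)[[1,0]])).round(1))
P=np.array([px2w(*L_(*c),.145) for c in[(22,297),(250,210),(318,376),(80,461)]]);print("tray",P.round(3),P.mean(0))
E
```

```text
store [ 0.62128688 -0.32329094 -0.36776114  0.30212309] [-2.8  0.4  1.1  1.5 -1.2 -1.3  2.8 -0.6  0.2  0.4 -0.2 -0.5] -21.07116108139201
cartA [ 0.4216 -0.1821  0.193 ]
[[-0.026 -0.028  0.   ]
 [-0.052  0.044  0.   ]
 [ 0.029  0.031  0.   ]] -43.962522591651904 -40.299300317175806
cartB [ 0.3767 -0.3159  0.193 ]
[[-0.028 -0.036  0.   ]
 [-0.049  0.037  0.   ]
 [ 0.021  0.037  0.   ]] -34.26887566775363 -37.45238044765191
bolt0 h-t [0.5889 0.1785 0.111 ] 0.044 -81.1
bolt1 h-t [0.4203 0.1915 0.111 ] 0.047 58.9
grey [0.4943 0.1427 0.124 ] 0.059 -60.2
cream [0.4326 0.0959 0.124 ] 0.063 -14.3
tray [[0.525 0.479 0.145]
 [0.597 0.293 0.145]
 [0.461 0.234 0.145]
 [0.391 0.427 0.145]] [0.4934348 0.3583864 0.145    ]
```

arm_command --pt "1.9 -3.6 0.3 0 0 0 1" --pt "1.9 -3.6 0.3 0 0 0 1" --pt "1.9 -3.6 0.3 0 0 0 1" --pt "1.9 -3.6 0.3 0 0 0 1" --pt "1.9 -3.6 0.3 0 0 0 1" --pt "1.9 -3.6 0.3 0 0 0 1" --pt "1.9 -3.6 0.3 0 0 0 1" --pt "1.9 -3.6 0.3 0 0 0 1" --pt "1.9 -3.6 0.3 0 0 0 1" --pt "1.9 -3.6 0.3 0 0 0 1" --squeeze 25

```text
clock: 0.98
tcp_pos: [0.4496, 0.1792, 0.3327]
tool_rot: [0.221, 0.975, -0.0, -0.0]
ft_force: [0.7, -0.0, -0.0]
opening: 0.088
finger_force: 0.0
```

arm_command --pt "-0.3 -3.6 0 0 0 -2 1" --pt "-0.3 -3.6 0 0 0 -2 1" --pt "-0.3 -3.6 0 0 0 -2 1" --pt "-0.3 -3.6 0 0 0 -2 1" --pt "-0.3 -3.6 0 0 0 -2 1" --pt "-0.3 -3.6 0 0 0 -2 1" --pt "-0.3 -3.6 0 0 0 -2 1" --pt "-0.3 -3.6 0 0 0 -2 1" --pt "-0.3 -3.6 0 0 0 0 1" --pt "-0.3 -3.6 0 0 0 0 1" --pt "0 0 0 0 0 0 1"

```text
clock: 1.9
tcp_pos: [0.4192, -0.1846, 0.3328]
tool_rot: [0.357, 0.934, -0.002, 0.001]
ft_force: [1.5, -0.2, -0.4]
opening: 0.0876
finger_force: 0.0
```

arm_command --pt "0.1 0.1 -2 0 0 0 1" --pt "0.1 0.1 -2 0 0 0 1" --pt "0 0.1 -2 0 0 0 1" --pt "0 0 -2 0 0 0 1" --pt "0 0 -1.5 0 0 0 1" --pt "0 0 -0.5 0 0 0 1" --pt "0 0 0 0 0 0 0.4" --pt "0 0 0 0 0 0 0.4" --pt "0 0 0 0 0 0 0.4" --pt "0 0 0 0 0 0 0.4" --pt "0 0 0 0 0 0 0.4" --pt "0 0 0 0 0 0 0.4"

```text
clock: 2.9
tcp_pos: [0.4215, -0.1761, 0.2333]
tool_rot: [0.355, 0.935, -0.0, 0.001]
ft_force: [0.7, 0.6, -0.7]
opening: 0.0514
finger_force: 0.0
```

arm_command --pt "0 0 0 0 0 0 0.3" --pt "0 0 0 0 0 0 0.3" --pt "0 0 0 0 0 0 0.3" --pt "0 0 0 0 0 0 0.3"

```text
clock: 3.23
tcp_pos: [0.4213, -0.1761, 0.233]
tool_rot: [0.355, 0.935, -0.0, 0.0]
ft_force: [-1.8, -1.6, 5.6]
opening: 0.044
finger_force: 24.8
```

arm_command --pt "0 0 3 0 0 0 0.3" --pt "0 0 3.5 0 0 0 0.3" --pt "0 0 3.5 0 0 0 0.3" --pt "0.7 3.7 0.5 0 0 -3 0.3" --pt "0.7 3.7 0 0 0 -3 0.3" --pt "0.7 3.7 0 0 0 -3 0.3" --pt "0.7 3.7 0 0 0 -3 0.3" --pt "0.7 3.7 0 0 0 -3 0.3" --pt "0.7 3.7 0 0 0 -3 0.3" --pt "0.7 3.7 0 0 0 -3 0.3" --pt "0.7 3.7 0 0 0 -3 0.3" --pt "0.7 3.7 0 0 0 -3 0.3"

```text
clock: 4.23
tcp_pos: [0.4837, 0.1591, 0.337]
tool_rot: [0.565, 0.825, -0.0, -0.0]
ft_force: [0.7, -0.1, -1.5]
opening: 0.0441
finger_force: 24.8
```

arm_command --pt "0.7 3.7 0 0 0 0 0.3" --pt "0.7 3.7 0 0 0 0 0.3" --pt "0.7 3.7 0 0 0 0 0.3" --pt "0.4 3.7 0 0 0 0 0.3" --pt "0 1.1 0 0 0 0 0.3" --pt "0 0 0 0 0 0 0.3" --pt "0 0 0 0 0 0 0.3"

```text
clock: 4.82
tcp_pos: [0.5086, 0.3161, 0.3366]
tool_rot: [0.563, 0.827, -0.001, -0.0]
ft_force: [-0.0, -0.2, -2.0]
opening: 0.0439
finger_force: 24.9
```

arm_command --pt "0 0 -2.5 0 0 0 0.3" --pt "0 0 -2.5 0 0 0 0.3" --pt "0 0 -2.5 0 0 0 0.3" --pt "0 0 -1.5 0 0 0 0.3" --pt "0 0 -0.8 0 0 0 0.3" --pt "0 0 0 0 0 0 0.3" --pt "0 0 0 0 0 0 0.75" --pt "0 0 0 0 0 0 0.75" --pt "0 0 0 0 0 0 0.75" --pt "0 0 0 0 0 0 0.75" --pt "0 0 1 0 0 0 0.75" --pt "0 0 3 0 0 0 0.75"

```text
clock: 5.82
tcp_pos: [0.5072, 0.3151, 0.277]
tool_rot: [0.564, 0.826, -0.003, -0.002]
ft_force: [0.3, -0.4, 0.2]
opening: 0.0657
finger_force: 0.0
```

arm_command --pt "0 0 4 0 0 0 1" --pt "0 0 4 0 0 0 1" --pt "-0.8 -3.7 0 0 0 3 1" --pt "-0.8 -3.7 0 0 0 3 1" --pt "-0.8 -3.7 0 0 0 3 1" --pt "-0.8 -3.7 0 0 0 3 1" --pt "-0.8 -3.7 0 0 0 3 1" --pt "-0.8 -3.7 0 0 0 3 1" --pt "-0.8 -3.7 0 0 0 3 1" --pt "-0.8 -3.7 0 0 0 3 1" --pt "-0.8 -3.7 0 0 0 3 1" --pt "-0.8 -3.7 0 0 0 3 1"

```text
clock: 6.82
tcp_pos: [0.4286, -0.0554, 0.3609]
tool_rot: [0.329, 0.944, -0.0, 0.001]
ft_force: [1.6, -0.0, -0.5]
opening: 0.0877
finger_force: 0.0
```

arm_command --pt "-0.7 -3.7 0 0 0 2 1" --pt "-0.7 -3.7 0 0 0 0 1" --pt "-0.7 -3.7 0 0 0 0 1" --pt "-0.7 -3.7 0 0 0 0 1" --pt "-0.7 -3.7 0 0 0 0 1" --pt "-0.7 -3.7 0 0 0 0 1" --pt "-0.7 -3.7 0 0 0 0 1" --pt "0 0 0 0 0 0 1" --pt "0 0 0 0 0 0 1"

```text
clock: 7.57
tcp_pos: [0.3799, -0.3147, 0.3604]
tool_rot: [0.316, 0.949, -0.0, 0.0]
ft_force: [0.5, 0.5, -0.1]
opening: 0.0879
finger_force: 0.0
```

arm_command --pt "-0.2 0 -3 0 0 0 1" --pt "0 0 -3 0 0 0 1" --pt "0 0 -3 0 0 0 1" --pt "0 0 -2 0 0 0 1" --pt "0 0 -1.2 0 0 0 1" --pt "0 0 0 0 0 0 0.3" --pt "0 0 0 0 0 0 0.3" --pt "0 0 0 0 0 0 0.3" --pt "0 0 0 0 0 0 0.3" --pt "0 0 0 0 0 0 0.3" --pt "0 0 0 0 0 0 0.3" --pt "0 0 0 0 0 0 0.3"

```text
clock: 8.57
tcp_pos: [0.3784, -0.3134, 0.2383]
tool_rot: [0.314, 0.949, -0.001, 0.001]
ft_force: [1.5, -0.3, -2.7]
opening: 0.0451
finger_force: 23.6
```

arm_command --pt "0 0 0 0 0 0 0.3" --pt "0 0 0 0 0 0 0.3"

```text
clock: 8.73
tcp_pos: [0.3784, -0.3134, 0.2382]
tool_rot: [0.314, 0.949, -0.0, 0.0]
ft_force: [-0.9, -0.9, 5.4]
opening: 0.0445
finger_force: 24.4
```

arm_command --pt "0 0 3 0 0 0 0.3" --pt "0 0 4 0 0 0 0.3" --pt "0 0 4 0 0 0 0.3" --pt "0.6 3.7 1 0 0 -4 0.3" --pt "0.6 3.7 0 0 0 -4 0.3" --pt "0.6 3.7 0 0 0 -4 0.3" --pt "0.6 3.7 0 0 0 -4 0.3" --pt "0.6 3.7 0 0 0 -4 0.3" --pt "0.6 3.7 0 0 0 -4 0.3" --pt "0.6 3.7 0 0 0 -4 0.3" --pt "0.6 3.7 0 0 0 -4 0.3" --pt "0.6 3.7 0 0 0 0 0.3"

```text
clock: 9.73
tcp_pos: [0.4316, 0.022, 0.3572]
tool_rot: [0.565, 0.825, -0.0, -0.001]
ft_force: [0.5, 0.5, -1.9]
opening: 0.0443
finger_force: 24.7
```

arm_command --pt "0.6 3.7 0 0 0 0 0.3" --pt "0.6 3.7 0 0 0 0 0.3" --pt "0.6 3.7 0 0 0 0 0.3" --pt "0.6 3.7 0 0 0 0 0.3" --pt "0.6 3.7 0 0 0 0 0.3" --pt "0.6 3.7 0 0 0 0 0.3" --pt "0.6 3.7 0 0 0 0 0.3" --pt "0.3 3.7 0 0 0 0 0.3" --pt "0 3.7 0 0 0 0 0.3" --pt "0 3.7 0 0 0 0 0.3" --pt "0 1 0 0 0 0 0.3" --pt "0 0 0 0 0 0 0.3"

```text
clock: 10.73
tcp_pos: [0.4765, 0.4027, 0.3563]
tool_rot: [0.562, 0.827, -0.0, -0.001]
ft_force: [0.7, 0.4, -3.2]
opening: 0.0438
finger_force: 24.8
```

Lower to z≈0.244, release, rise.

arm_command --pt "0 0 -3 0 0 0 0.3" --pt "0 0 -3 0 0 0 0.3" --pt "0 0 -2.5 0 0 0 0.3" --pt "0 0 -1.5 0 0 0 0.3" --pt "0 0 -1.2 0 0 0 0.3" --pt "0 0 0 0 0 0 0.3" --pt "0 0 0 0 0 0 0.75" --pt "0 0 0 0 0 0 0.75" --pt "0 0 0 0 0 0 0.75" --pt "0 0 0 0 0 0 0.75" --pt "0 0 1 0 0 0 0.75" --pt "0 0 3 0 0 0 0.75"

```text
clock: 11.73
tcp_pos: [0.4754, 0.3988, 0.283]
tool_rot: [0.564, 0.826, -0.003, -0.001]
ft_force: [-0.2, 0.2, -0.4]
opening: 0.0658
finger_force: 0.0
```

arm_command --pt "0 0 4 0 0 0 0.5" --pt "0 0 4 0 0 0 0.5" --pt "0 -3.7 0 0 0 -4 0.5" --pt "0 -3.7 0 0 0 -4 0.5" --pt "0 -3.7 0 0 0 -4 0.5" --pt "0 -3.7 0 0 0 -4 0.5" --pt "0 -3.7 0 0 0 -4 0.5" --pt "0 -3.7 0 0 0 -4 0.5" --pt "0 -3.7 0 0 0 -4 0.5" --pt "0 -3.7 0 0 0 -4 0.5" --pt "0 -3.7 0 0 0 -4 0.5" --pt "0 -3.7 0 0 0 -4 0.5"

```text
clock: 12.73
tcp_pos: [0.477, 0.0285, 0.3671]
tool_rot: [0.813, 0.582, 0.001, 0.001]
ft_force: [0.3, -1.0, -0.1]
opening: 0.0441
finger_force: 0.0
```

```bash
python3 - <<'E'
from h import *
a=vision.capture("top");b=vision.capture("scene")
s=(.6213,-.3233,-.3678);h=st(s,(-.16,0,.113));print(h,w2px(h),w2px(h,"scene"))
x=cv2.resize(a[165:245,280:380],(800,640)[:2] and (480,384),interpolation=cv2.INTER_CUBIC)
u,v=w2px(h,"scene").astype(int);y=cv2.resize(b[max(v-60,0):v+60,u-60:u+40],(320,384),interpolation=cv2.INTER_CUBIC);print(u,v)
z=np.hstack([x,y]);t=cv2.resize(a[150:250,90:250],(320,200),interpolation=cv2.INTER_CUBIC)
z=np.vstack([z,np.hstack([t,cv2.resize(b[200:340,80:280],(286,200)),np.zeros((200,194,3),np.uint8)])])
cv2.imwrite("pics/c1.png",z[:,:,::-1])
E
```

```text
[ 0.4720007  -0.26576985  0.218     ] [317.94944379 219.84880347] [307.09233974 180.18116412]
307 180
```

View pics/c1.png

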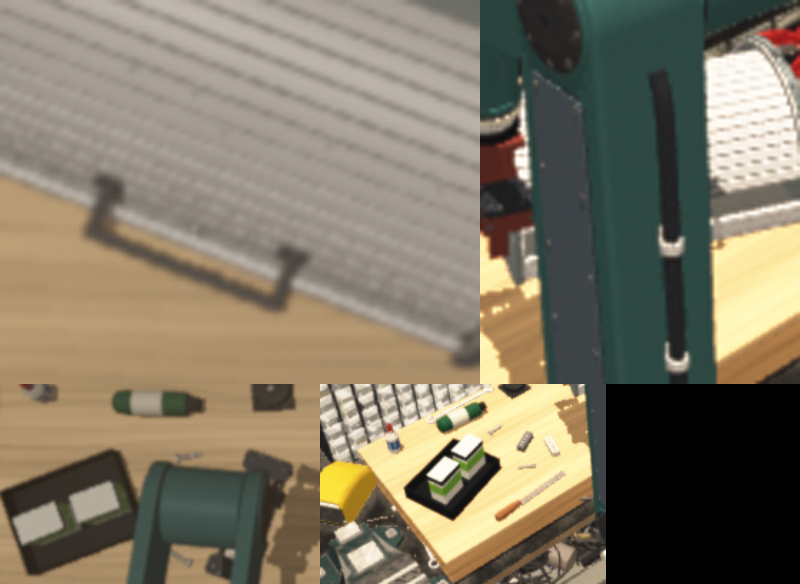

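arm_command --pt "-0.1 -3.7 0 0 0 -2.3 0.3" --pt "-0.1 -3.7 0 0 0 0 0.3" --pt "-0.1 -3.7 0 0 0 0 0.3" --pt "-0.1 -3.7 0 0 0 0 0.3" --pt "-0.1 -3.7 0 0 0 0 0.3" --pt "-0.1 -3.7 0 0 0 0 0.3" --pt "-0.1 -3.7 0 0 0 0 0.3" --pt "0 -3.7 0 0 0 0 0.3" --pt "0 0 0 0 0 0 0.3" --pt "0 0 0 0 0 0 0.3" --squeeze 15

```text
clock: 13.67
tcp_pos: [0.4707, -0.267, 0.3662]
tool_rot: [0.824, 0.566, 0.0, 0.0]
ft_force: [-0.4, 0.7, -0.0]
opening: 0.0265
finger_force: 0.0
```

arm_command --pt "0 -0.1 -2 0 0 0 0.3" --pt "0 0 -2 0 0 0 0.3" --pt "0 0 -1.5 0 0 0 0.3" --pt "0 0 -1 0 0 0 0.3" --pt "0 0 -1 0 0 0 0.3" --pt "0 0 -0.8 0 0 0 0.3" --pt "0 0 0 0 0 0 0.3"

```text
clock: 14.25
tcp_pos: [0.4699, -0.2658, 0.2815]
tool_rot: [0.823, 0.568, -0.0, -0.001]
ft_force: [-1.1, 0.7, 0.3]
opening: 0.0262
finger_force: 0.0
```

arm_command --pt "0 0 0 0 0 0 0" --pt "0 0 0 0 0 0 0" --pt "0 0 0 0 0 0 0" --pt "0 0 0 0 0 0 0" --pt "0 0 0 0 0 0 0"

```text
clock: 14.67
tcp_pos: [0.471, -0.2673, 0.2834]
tool_rot: [0.824, 0.567, 0.001, 0.001]
ft_force: [1.3, -0.4, -0.7]
opening: 0.0096
finger_force: 15.0
```

arm_command --pt "0.4 -0.15 0.8 0 0 0 0" --pt "0.4 -0.15 0.8 0 0 0 0" --pt "0.5 -0.2 0.7 0 0 0 0" --pt "0.5 -0.2 0.7 0 0 0 0" --pt "1.1 -0.43 1.35 0 0 0 0" --pt "1.2 -0.47 1.2 0 0 0 0" --pt "1.3 -0.52 1.1 0 0 0 0" --pt "0 0 0 0 0 0 0"

```text
clock: 15.33
tcp_pos: [0.5221, -0.2876, 0.3536]
tool_rot: [0.824, 0.567, -0.002, -0.002]
ft_force: [-16.4, 6.6, 26.0]
opening: 0.0096
finger_force: 15.0
```

arm_command --pt "0.6 -0.27 1.0 0 0 0 0" --pt "0.9 -0.36 0.7 0 0 0 0" --pt "1.0 -0.38 0.5 0 0 0 0" --pt "1.0 -0.38 0.5 0 0 0 0" --pt "1.0 -0.4 0.4 0 0 0 0" --pt "1.0 -0.4 0.4 0 0 0 0" --pt "1.1 -0.41 0.2 0 0 0 0" --pt "0 0 0 0 0 0 0"

```text
clock: 16.0
tcp_pos: [0.5923, -0.3152, 0.3892]
tool_rot: [0.824, 0.567, 0.001, 0.002]
ft_force: [1.8, -1.4, 7.1]
opening: 0.0095
finger_force: 15.0
```

arm_command --pt "1.0 -0.38 0.1 0 0 0 0" --pt "1.0 -0.38 0.1 0 0 0 0" --pt "1.0 -0.38 0 0 0 0 0" --pt "1.0 -0.38 0 0 0 0 0" --pt "0.7 -0.28 0 0 0 0 0" --pt "0.3 -0.12 0 0 0 0 0" --pt "0 0 0 0 0 0 0"

```text
clock: 16.58
tcp_pos: [0.6416, -0.3345, 0.3902]
tool_rot: [0.824, 0.567, 0.0, 0.002]
ft_force: [1.4, -3.5, 3.9]
opening: 0.0093
finger_force: 15.0
```

arm_command --pt "0.4 -0.15 0 0 0 0 0" --pt "0.4 -0.15 0 0 0 0 0" --pt "0 0 0 0 0 0 0" --pt "0 0 0 0 0 0 0"

```text
clock: 16.92
tcp_pos: [0.6431, -0.3351, 0.3899]
tool_rot: [0.824, 0.567, -0.004, -0.005]
ft_force: [-19.8, 4.5, 14.7]
opening: 0.0094
finger_force: 15.0
```

arm_command --pt "-0.5 0.2 0.3 0 0 0 0" --pt "0 0 0 0 0 0 0.35" --pt "0 0 0 0 0 0 0.35" --pt "0 0 0 0 0 0 0.35" --pt "0 0 0 0 0 0 0.35" --pt "0 0 2 0 0 0 0.35" --pt "0 0 3 0 0 0 0.35" --pt "-3 2 2 0 0 0 0.5" --pt "-3 3 0 0 0 0 0.5" --pt "-3 3 0 0 0 0 0.5" --pt "-3 3 0 0 0 0 0.5" --pt "-3 3 0 0 0 0 0.5"

```text
clock: 17.92
tcp_pos: [0.4943, -0.1952, 0.4613]
tool_rot: [0.824, 0.567, 0.0, 0.0]
ft_force: [1.0, -0.5, 1.2]
opening: 0.044
finger_force: 0.0
```

```bash
python3 - <<'E'
from h import *
a=vision.capture("top");b=vision.capture("scene")
z=np.hstack([cv2.resize(a[145:275,160:240],(320,520),interpolation=cv2.INTER_CUBIC),cv2.resize(a[110:240,255:415],(480,390),interpolation=cv2.INTER_CUBIC)[:,:].copy() if 0 else cv2.copyMakeBorder(cv2.resize(a[110:250,255:415],(480,420),interpolation=cv2.INTER_CUBIC),0,100,0,0,cv2.BORDER_CONSTANT)])
cv2.imwrite("pics/c2.png",z[:,:,::-1])
E
```

```text
(no output)
```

View pics/c2.png

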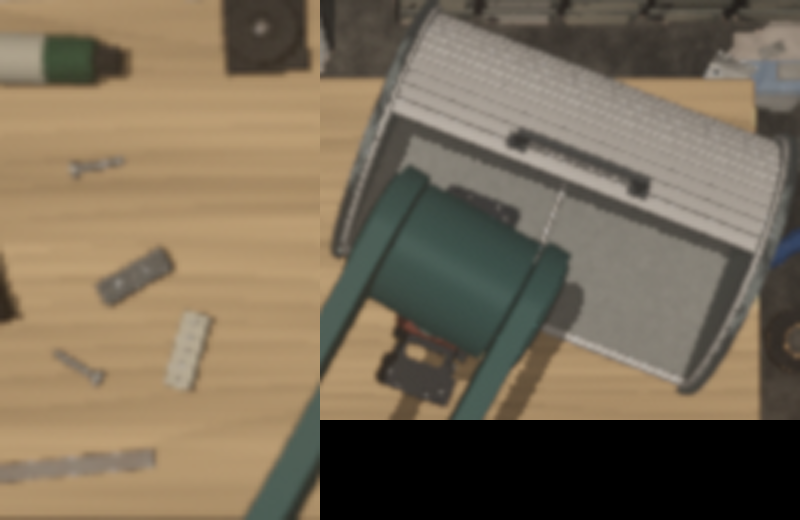

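arm_command --pt "-0.4 2.1 -1.3 0 0 7 0.42" --pt "-0.4 2.1 -1.3 0 0 7 0.42" --pt "-0.4 2.1 -1.3 0 0 7 0.42" --pt "-0.4 2.1 -1.3 0 0 7 0.42" --pt "-0.4 2.1 -1.3 0 0 7 0.42" --pt "-0.4 2.1 -1.3 0 0 7 0.42" --pt "-0.4 2.1 -1.3 0 0 7 0.42" --pt "-0.4 2.1 -1.3 0 0 7 0.42" --pt "-0.4 2.1 -1.3 0 0 7 0.42" --pt "-0.5 2.1 -1.3 0 0 7 0.42" --pt "-0.5 2.1 -1.3 0 0 7 0.42" --pt "-0.5 2.1 -1.3 0 0 7 0.42"

```text
clock: 19.02
tcp_pos: [0.4453, 0.0565, 0.305]
tool_rot: [0.23, 0.973, 0.0, 0.001]
ft_force: [0.2, -0.7, -0.9]
opening: 0.0368
finger_force: 0.0
```

arm_command --pt "-0.5 2.0 -1.3 0 0 7 0.42" --pt "-0.5 1.9 -1.3 0 0 5.7 0.42" --pt "0 0 0 0 0 0 0.42" --pt "0 0 0 0 0 0 0.42" --pt "0 0 0 0 0 0 0.42" --squeeze 25

```text
clock: 19.43
tcp_pos: [0.4357, 0.0942, 0.2798]
tool_rot: [0.124, 0.992, -0.0, 0.001]
ft_force: [0.0, -0.9, 0.2]
opening: 0.0371
finger_force: 0.0
```

arm_command --pt "-0.3 0.1 -3 0 0 0 0.42" --pt "0 0 -3 0 0 0 0.42" --pt "0 0 -2 0 0 0 0.42" --pt "0 0 -1 0 0 0 0.42" --pt "0 0 -0.2 0 0 0 0.42" --pt "0 0 0 0 0 0 0.42" --pt "0 0 0 0 0 0 0.1" --pt "0 0 0 0 0 0 0.1" --pt "0 0 0 0 0 0 0.1" --pt "0 0 0 0 0 0 0.1" --pt "0 0 0 0 0 0 0.1" --pt "0 0 0 0 0 0 0.1"

```text
clock: 20.43
tcp_pos: [0.4325, 0.0955, 0.1882]
tool_rot: [0.124, 0.992, 0.0, 0.001]
ft_force: [-0.4, -0.6, 6.7]
opening: 0.0217
finger_force: 25.0
```

arm_command --pt "0 0 3 0 0 0 0.1" --pt "0 0 4 0 0 0 0.1" --pt "0 0 4 0 0 0 0.1" --pt "0.5 -1 4 0 0 0 0.1" --pt "1.5 -3.2 2 0 0 -1 0.1" --pt "1.5 -3.2 0 0 0 -1 0.1" --pt "1.5 -3.2 0 0 0 -1 0.1" --pt "1.5 -3.2 0 0 0 -1 0.1" --pt "1.5 -3.2 0 0 0 -1 0.1" --pt "1.5 -3.2 0 0 0 -1 0.1" --pt "1.5 -3.2 0 0 0 -0.8 0.1" --pt "1.5 -3.2 0 0 0 0 0.1"

```text
clock: 21.43
tcp_pos: [0.5565, -0.172, 0.3572]
tool_rot: [0.183, 0.983, -0.0, -0.0]
ft_force: [1.7, 0.1, -0.7]
opening: 0.0219
finger_force: 25.0
```

arm_command --pt "1.5 -3.0 0 0 0 0 0.1" --pt "0 0 0 0 0 0 0.1" --pt "0 0 0 0 0 0 0.1"

```text
clock: 21.68
tcp_pos: [0.5716, -0.2019, 0.3566]
tool_rot: [0.183, 0.983, 0.0, -0.0]
ft_force: [-0.4, 0.3, -0.8]
opening: 0.0217
finger_force: 25.0
```

Down to 0.203, release a little, rise.

arm_command --pt "0.1 0 -4 0 0 0 0.1" --pt "0 0 -4 0 0 0 0.1" --pt "0 0 -3 0 0 0 0.1" --pt "0 0 -2.5 0 0 0 0.1" --pt "0 0 -1.6 0 0 0 0.1" --pt "0 0 0 0 0 0 0.1"

```text
clock: 22.18
tcp_pos: [0.5694, -0.1979, 0.2025]
tool_rot: [0.182, 0.983, 0.001, -0.004]
ft_force: [-0.6, 0.0, -0.6]
opening: 0.0217
finger_force: 25.0
```

arm_command --pt "0 0 0 0 0 0 0.4" --pt "0 0 0 0 0 0 0.4" --pt "0 0 0 0 0 0 0.4" --pt "0 0 1 0 0 0 0.4" --pt "0 0 4 0 0 0 0.4" --pt "0 0 4 0 0 0 0.4" --pt "0 0 4 0 0 0 0.4" --pt "0 0 2 0 0 0 0.4"

```text
clock: 22.85
tcp_pos: [0.5739, -0.2011, 0.3636]
tool_rot: [0.182, 0.983, -0.001, 0.004]
ft_force: [1.3, -0.6, 0.5]
opening: 0.0354
finger_force: 0.0
```

arm_command --pt "-0.8 3.4 0 0 0 -4 0.42" --pt "-0.8 3.4 0 0 0 -4 0.42" --pt "-0.8 3.4 0 0 0 -4 0.42" --pt "-0.8 3.4 0 0 0 -4 0.42" --pt "-0.8 3.4 0 0 0 -4 0.42" --pt "-0.8 3.4 0 0 0 -4 0.42" --pt "-0.8 3.4 0 0 0 -4 0.42" --pt "-0.8 3.4 -2 0 0 -4 0.42" --pt "-0.8 3.4 -3 0 0 -4 0.42" --pt "-0.8 3.8 -3 0 0 -3.2 0.42" --pt "0 0 0 0 0 0 0.42" --pt "0 0 0 0 0 0 0.42"

```text
clock: 23.85
tcp_pos: [0.4933, 0.1358, 0.2838]
tool_rot: [0.5, 0.866, -0.0, -0.0]
ft_force: [0.2, -0.4, 0.5]
opening: 0.0368
finger_force: 0.0
```

```bash
python3 - <<'E'
from h import *
a=vision.capture("top");print(get_obs()["tcp_pos"])
z=np.hstack([cv2.resize(a[145:275,160:240],(320,520),interpolation=cv2.INTER_CUBIC),cv2.copyMakeBorder(cv2.resize(a[110:250,255:415],(480,420),interpolation=cv2.INTER_CUBIC),0,100,0,0,cv2.BORDER_CONSTANT)])
cv2.imwrite("pics/c3.png",z[:,:,::-1])
E
```

```text
[0.49462339 0.13487569 0.28474741]
```

View pics/c3.png

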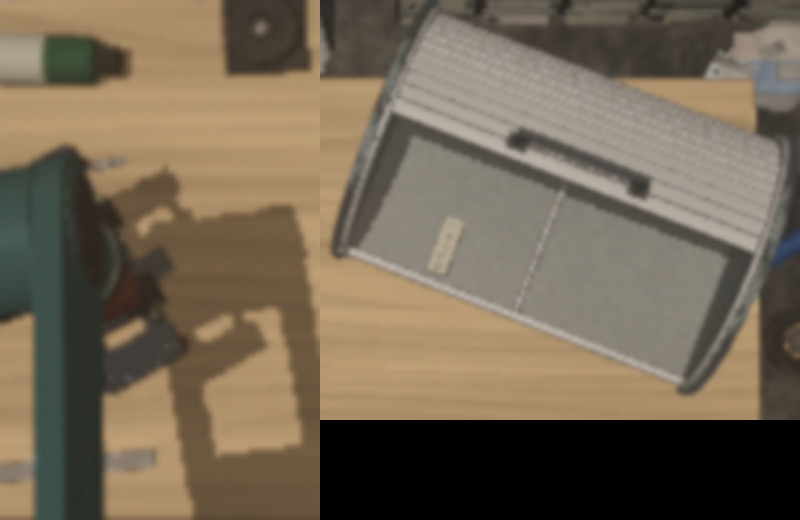

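arm_command --pt "0 0.7 -2.5 0 0 0 0.42" --pt "0 0 -3 0 0 0 0.42" --pt "0 0 -2.5 0 0 0 0.42" --pt "0 0 -1.3 0 0 0 0.42" --pt "0 0 -0.3 0 0 0 0.42" --pt "0 0 0 0 0 0 0.42" --pt "0 0 0 0 0 0 0.1" --pt "0 0 0 0 0 0 0.1" --pt "0 0 0 0 0 0 0.1" --pt "0 0 0 0 0 0 0.1" --pt "0 0 0 0 0 0 0.1" --pt "0 0 0 0 0 0 0.1"

```text
clock: 24.9
tcp_pos: [0.4959, 0.1415, 0.1892]
tool_rot: [0.501, 0.865, 0.001, 0.002]
ft_force: [0.7, -1.8, 7.5]
opening: 0.0216
finger_force: 25.0
```

arm_command --pt "0 0 3 0 0 0 0.1" --pt "0 0 4 0 0 0 0.1" --pt "0 0 4 0 0 0 0.1" --pt "0 -1 4 0 0 3 0.1" --pt "0.5 -3.5 2 0 0 4 0.1" --pt "0.5 -3.5 0 0 0 4 0.1" --pt "0.5 -3.5 0 0 0 4 0.1" --pt "0.5 -3.5 0 0 0 4 0.1" --pt "0.5 -3.5 0 0 0 4 0.1" --pt "0.5 -3.5 0 0 0 4 0.1" --pt "0.5 -3.5 0 0 0 4 0.1" --pt "0.5 -3.5 0 0 0 4 0.1"

```text
clock: 25.9
tcp_pos: [0.534, -0.15, 0.358]
tool_rot: [0.216, 0.976, -0.0, 0.0]
ft_force: [0.2, 0.0, -0.8]
opening: 0.0219
finger_force: 25.0
```

arm_command --pt "0.5 -3.5 0 0 0 4 0.1" --pt "0.5 -3.5 0 0 0 0 0.1" --pt "0.6 -3.4 0 0 0 0 0.1" --pt "0 0 0 0 0 0 0.1" --pt "0 0 0 0 0 0 0.1"

```text
clock: 26.32
tcp_pos: [0.5502, -0.254, 0.3574]
tool_rot: [0.185, 0.983, -0.0, -0.0]
ft_force: [-1.3, 0.1, 0.2]
opening: 0.0218
finger_force: 25.0
```

arm_command --pt "0.2 0.2 -4 0 0 0 0.1" --pt "0 0 -4 0 0 0 0.1" --pt "0 0 -3 0 0 0 0.1" --pt "0 0 -2.5 0 0 0 0.1" --pt "0 0 -1.7 0 0 0 0.1" --pt "0 0 0 0 0 0 0.1"

```text
clock: 26.82
tcp_pos: [0.5499, -0.2475, 0.2019]
tool_rot: [0.183, 0.983, 0.002, -0.004]
ft_force: [-1.2, 0.6, -0.2]
opening: 0.0213
finger_force: 25.0
```

arm_command --pt "0 0 0 0 0 0 0.4" --pt "0 0 0 0 0 0 0.4" --pt "0 0 0 0 0 0 0.4" --pt "0 0 1 0 0 0 0.4" --pt "0 0 4 0 0 0 0.4" --pt "0 0 4 0 0 0 0.4" --pt "0 0 4 0 0 0 0.4" --pt "0 0 2 0 0 0 0.4"

```text
clock: 27.48
tcp_pos: [0.5538, -0.2512, 0.363]
tool_rot: [0.184, 0.983, -0.002, 0.004]
ft_force: [0.4, 0.7, 0.8]
opening: 0.0351
finger_force: 0.0
```

```bash
python3 - <<'E'
from h import *
a=vision.capture("top")
f=lambda u,v:cv2.resize(a[v:v+40,u:u+40],(400,400),interpolation=cv2.INTER_CUBIC)
c=cv2.resize(a[140:260,160:420],(800,370))[:, :]
z=np.hstack([f(163,165),f(158,212)]);z=np.vstack([z,cv2.resize(a[110:240,200:420],(338,200)).repeat(1,0) if 0 else cv2.copyMakeBorder(cv2.resize(a[130:250,160:420],(433,200)),0,0,0,367,cv2.BORDER_CONSTANT)])
cv2.imwrite("pics/c4.png",z[:,:,::-1])
E
```

```text
(no output)
```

View pics/c4.png

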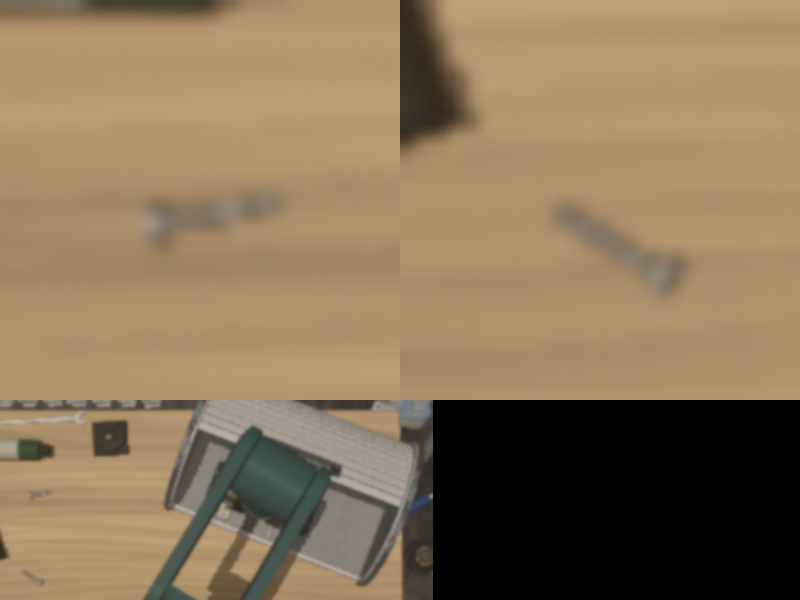

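```bash
python3 - <<'E'
from h import *
for o,h,t in(((163,165),(150,222),(282,200)),((158,212),(272,276),(156,211))):
    A,B=[px2w(o[0]+(p[0]+.5)/10-.5,o[1]+(p[1]+.5)/10-.5,.111) for p in(h,t)]
    print((A+B)/2,np.linalg.norm(A-B),np.degrees(np.arctan2(*(B-A)[[1,0]])))
E
```

```text
[0.58966169 0.17838049 0.111     ] 0.04510704542280544 -80.3532617472237
[0.42057988 0.19247262 0.111     ] 0.04486270644734516 61.263998964487584
```

arm_command --pt "0 2.5 2 0 0 -5 0.42" --pt "0 3.6 0 0 0 -5 0.42" --pt "0 3.6 0 0 0 -5 0.42" --pt "0 3.6 0 0 0 -5 0.42" --pt "0 3.6 0 0 0 -5 0.42" --pt "0 3.6 0 0 0 -5 0.42" --pt "0 3.6 0 0 0 -5 0.42" --pt "0.7 3.6 0 0 0 -5 0.42" --pt "0.7 3.6 0 0 0 -5 0.42" --pt "0.7 3.6 -3 0 0 -5 0.42" --pt "0.7 3.6 -3 0 0 -5 0.42" --pt "0.7 3.6 -3 0 0 -4.4 0.42"

```text
clock: 28.53
tcp_pos: [0.5854, 0.1594, 0.2977]
tool_rot: [0.648, 0.761, 0.002, 0.001]
ft_force: [0.5, 0.6, -0.3]
opening: 0.0373
finger_force: 0.0
```

arm_command --pt "0 0.8 0 0 0 0 0.42" --pt "0 0 0 0 0 0 0.42" --pt "0 0 0 0 0 0 0.42"

```text
clock: 28.78
tcp_pos: [0.5852, 0.1654, 0.2979]
tool_rot: [0.646, 0.764, 0.0, 0.001]
ft_force: [0.7, -0.3, -0.1]
opening: 0.037
finger_force: 0.0
```

arm_command --pt "0.4 1.2 -3 0 0 0 0.42" --pt "0 0 -3 0 0 0 0.42" --pt "0 0 -2.5 0 0 0 0.42" --pt "0 0 -1.5 0 0 0 0.42" --pt "0 0 -0.9 0 0 0 0.42" --pt "0 0 -0.1 0 0 0 0.42" --pt "0 0 0 0 0 0 0" --pt "0 0 0 0 0 0 0" --pt "0 0 0 0 0 0 0" --pt "0 0 0 0 0 0 0" --pt "0 0 0 0 0 0 0" --pt "0 0 0 0 0 0 0"

```text
clock: 29.78
tcp_pos: [0.5895, 0.1777, 0.1873]
tool_rot: [0.647, 0.763, 0.001, 0.001]
ft_force: [0.3, -1.1, 3.7]
opening: 0.0071
finger_force: 25.0
```

arm_command --pt "0 0 0 0 0 0 0" --pt "0 0 0 0 0 0 0"

```text
clock: 29.95
tcp_pos: [0.5895, 0.1777, 0.1873]
tool_rot: [0.647, 0.763, 0.001, 0.001]
ft_force: [0.8, -1.2, 6.2]
opening: 0.0071
finger_force: 25.0
```

arm_command --pt "0 0 3 0 0 0 0" --pt "0 0 4 0 0 0 0" --pt "0 0 4 0 0 0 0" --pt "-0.5 -1 4 0 0 4 0" --pt "-0.5 -3.5 2.5 0 0 4 0" --pt "-0.5 -3.5 0 0 0 4 0" --pt "-0.5 -3.5 0 0 0 4 0" --pt "-0.5 -3.5 0 0 0 4 0" --pt "-0.5 -3.5 0 0 0 4 0" --pt "-0.5 -3.5 0 0 0 4 0" --pt "-0.5 -3.5 0 0 0 4 0" --pt "-0.5 -3.5 0 0 0 4 0"

```text
clock: 30.95
tcp_pos: [0.5431, -0.1125, 0.3601]
tool_rot: [0.378, 0.926, 0.0, -0.0]
ft_force: [0.6, -0.6, -0.5]
opening: 0.0071
finger_force: 25.0
```

arm_command --pt "-0.5 -3.5 0 0 0 4 0" --pt "-0.5 -3.5 0 0 0 4 0" --pt "-0.5 -3.5 0 0 0 4 0" --pt "-0.5 -3.5 0 0 0 4 0" --pt "-0.5 -3.5 0 0 0 4 0" --pt "-0.5 -3.5 0 0 0 3.4 0" --pt "-0.3 -2.5 0 0 0 0 0" --pt "0 0 0 0 0 0 0" --pt "0 0 0 0 0 0 0"

```text
clock: 31.7
tcp_pos: [0.5105, -0.347, 0.3596]
tool_rot: [0.185, 0.983, 0.0, -0.001]
ft_force: [-0.7, 0.2, -0.5]
opening: 0.0075
finger_force: 25.0
```

arm_command --pt "0.7 0.1 -4 0 0 0 0" --pt "0 0 -4 0 0 0 0" --pt "0 0 -3 0 0 0 0" --pt "0 0 -2.7 0 0 0 0" --pt "0 0 -1.9 0 0 0 0" --pt "0 0 0 0 0 0 0"

```text
clock: 32.2
tcp_pos: [0.516, -0.3415, 0.2]
tool_rot: [0.183, 0.983, 0.002, -0.004]
ft_force: [-0.0, 0.6, -0.5]
opening: 0.0073
finger_force: 25.0
```

arm_command --pt "0 0 0 0 0 0 0.4" --pt "0 0 0 0 0 0 0.4" --pt "0 0 0 0 0 0 0.4" --pt "0 0 1 0 0 0 0.4" --pt "0 0 4 0 0 0 0.4" --pt "0 0 4 0 0 0 0.4" --pt "0 0 4 0 0 0 0.4" --pt "0 0 3 0 0 0 0.4"

```text
clock: 32.87
tcp_pos: [0.5185, -0.3456, 0.3704]
tool_rot: [0.184, 0.983, -0.002, 0.003]
ft_force: [0.4, -0.8, 0.8]
opening: 0.0352
finger_force: 0.0
```

arm_command --pt "-0.6 3.6 0 0 0 5.5 0.42" --pt "-0.6 3.6 0 0 0 5.5 0.42" --pt "-0.6 3.6 0 0 0 5.5 0.42" --pt "-0.6 3.6 0 0 0 5.5 0.42" --pt "-0.6 3.6 0 0 0 5.5 0.42" --pt "-0.6 3.6 0 0 0 5.5 0.42" --pt "-0.6 3.6 0 0 0 5.5 0.42" --pt "-0.6 3.6 0 0 0 5.5 0.42" --pt "-0.7 3.6 0 0 0 5.5 0.42" --pt "-0.7 3.6 0 0 0 5.5 0.42" --pt "-0.7 3.6 0 0 0 5.5 0.42" --pt "-0.7 3.6 0 0 0 5.5 0.42"

```text
clock: 33.87
tcp_pos: [0.4415, 0.0884, 0.3666]
tool_rot: [-0.383, 0.924, -0.001, 0.002]
ft_force: [0.5, -0.2, 0.6]
opening: 0.0369
finger_force: 0.0
```

arm_command --pt "-0.7 3.6 -2 0 0 5.5 0.42" --pt "-0.7 3.6 -3 0 0 5.5 0.42" --pt "-0.7 3.4 -2 0 0 5.3 0.42" --pt "0 0 0 0 0 0 0.42" --pt "0 0 0 0 0 0 0.42" --pt "0 0 0 0 0 0 0.42"

```text
clock: 34.37
tcp_pos: [0.4225, 0.1884, 0.2996]
tool_rot: [-0.508, 0.861, -0.001, 0.001]
ft_force: [-0.2, -0.1, -0.8]
opening: 0.0369
finger_force: 0.0
```

```bash
python3 - <<'E'
from h import *
a=vision.capture("top")
z=np.hstack([cv2.resize(a[195:275,140:220],(400,400),interpolation=cv2.INTER_CUBIC),cv2.resize(a[140:250,270:380],(400,400),interpolation=cv2.INTER_CUBIC)])
cv2.imwrite("pics/c5.png",z[:,:,::-1])
E
```

```text
(no output)
```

View pics/c5.png

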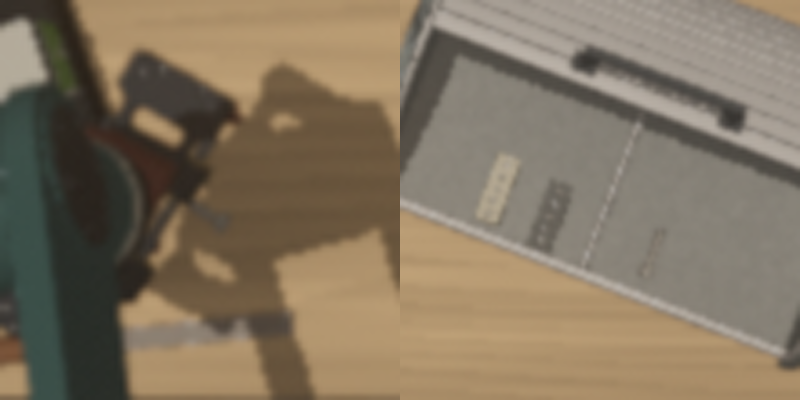

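arm_command --pt "-0.2 0.4 -3 0 0 0 0.42" --pt "0 0 -3 0 0 0 0.42" --pt "0 0 -2.5 0 0 0 0.42" --pt "0 0 -1.6 0 0 0 0.42" --pt "0 0 -0.9 0 0 0 0.42" --pt "0 0 -0.2 0 0 0 0.42" --pt "0 0 0 0 0 0 0" --pt "0 0 0 0 0 0 0" --pt "0 0 0 0 0 0 0" --pt "0 0 0 0 0 0 0" --pt "0 0 0 0 0 0 0" --pt "0 0 0 0 0 0 0"

```text
clock: 35.42
tcp_pos: [0.4204, 0.1926, 0.1868]
tool_rot: [-0.508, 0.861, -0.0, 0.001]
ft_force: [0.6, 0.3, 3.9]
opening: 0.007
finger_force: 25.0
```

arm_command --pt "0 0 0 0 0 0 0" --pt "0 0 0 0 0 0 0"

```text
clock: 35.58
tcp_pos: [0.4205, 0.1926, 0.1867]
tool_rot: [-0.508, 0.861, -0.0, 0.001]
ft_force: [0.4, -0.6, 6.7]
opening: 0.0072
finger_force: 25.0
```

arm_command --pt "0 0 3 0 0 0 0" --pt "0 0 4 0 0 0 0" --pt "0 0 4 0 0 -5 0" --pt "0.5 -1 4 0 0 -5 0" --pt "0.5 -3.6 2.5 0 0 -5 0" --pt "0.5 -3.6 0 0 0 -5 0" --pt "0.5 -3.6 0 0 0 -5 0" --pt "0.5 -3.6 0 0 0 -5 0" --pt "0.5 -3.6 0 0 0 -5 0" --pt "0.5 -3.6 0 0 0 -5 0" --pt "0.5 -3.6 0 0 0 -5 0" --pt "0.5 -3.6 0 0 0 -5 0"

```text
clock: 36.58
tcp_pos: [0.4641, -0.1051, 0.3595]
tool_rot: [-0.095, 0.996, 0.0, -0.0]
ft_force: [1.5, -0.4, -0.4]
opening: 0.0074
finger_force: 25.0
```

arm_command --pt "0.5 -3.6 0 0 0 -5 0" --pt "0.5 -3.6 0 0 0 -5 0" --pt "0.5 -3.6 0 0 0 -5 0" --pt "0.5 -3.6 0 0 0 -5 0" --pt "0.5 -3.6 0 0 0 -5 0" --pt "0.5 -3.6 0 0 0 -5 0" --pt "0.5 -3.6 0 0 0 -2 0" --pt "0 -3 0 0 0 0 0" --pt "0 0 0 0 0 0 0" --pt "0 0 0 0 0 0 0"

```text
clock: 37.42
tcp_pos: [0.4992, -0.3867, 0.3587]
tool_rot: [0.182, 0.983, 0.0, -0.001]
ft_force: [0.0, -0.6, -0.8]
opening: 0.0072
finger_force: 25.0
```

arm_command --pt "0.2 0 -4 0 0 0 0" --pt "0 0 -4 0 0 0 0" --pt "0 0 -3 0 0 0 0" --pt "0 0 -2.7 0 0 0 0" --pt "0 0 -1.8 0 0 0 0" --pt "0 0 0 0 0 0 0"

```text
clock: 37.92
tcp_pos: [0.4995, -0.3817, 0.2004]
tool_rot: [0.181, 0.984, 0.003, -0.004]
ft_force: [-0.7, -0.1, -1.9]
opening: 0.0074
finger_force: 25.0
```

arm_command --pt "0 0 0 0 0 0 0.4" --pt "0 0 0 0 0 0 0.4" --pt "0 0 0 0 0 0 0.4" --pt "0 0 1 0 0 0 0.4" --pt "0 0 4 0 0 0 0.4" --pt "0 0 4 0 0 0 0.4" --pt "0 0 4 0 0 0 0.4" --pt "-1 0.4 4 0 0 0 0.4" --pt "-2 0.8 4 0 0 0 0.4"

```text
clock: 38.67
tcp_pos: [0.4741, -0.3747, 0.416]
tool_rot: [0.181, 0.983, -0.001, 0.002]
ft_force: [0.8, -0.1, -0.8]
opening: 0.0352
finger_force: 0.0
```

arm_command --pt "0 3 0.5 0 0 -7 0.35" --pt "0 3 0.5 0 0 -7 0.35" --pt "0 3 0.5 0 0 -7 0.35" --pt "0 3 0.5 0 0 -7 0.35" --pt "0 3 0.5 0 0 -7 0.35" --pt "0 3 0.5 0 0 -7 0.35" --pt "0 3 0.5 0 0 -7 0.35" --pt "0 3 0.5 0 0 -7 0.35" --pt "0 3 0.5 0 0 -7 0.35" --pt "0 3 0.5 0 0 -7 0.35" --pt "0 3 0 0 0 -7 0.35" --pt "0 3 0 0 0 -7 0.35"

```text
clock: 39.67
tcp_pos: [0.4728, -0.013, 0.4639]
tool_rot: [0.794, 0.607, 0.001, 0.001]
ft_force: [0.5, -0.8, 0.2]
opening: 0.0309
finger_force: 0.0
```

arm_command --pt "0 2 0 0 0 -6 0.35" --pt "0 0 0 0 0 0 0.35" --pt "0 0 0 0 0 0 0.35"

```text
clock: 39.92
tcp_pos: [0.473, 0.0062, 0.4631]
tool_rot: [0.822, 0.569, 0.001, 0.001]
ft_force: [-0.4, -0.9, 0.0]
opening: 0.0311
finger_force: 0.0
```

```bash
python3 - <<'E'
from h import *
a=vision.capture("top")
z=cv2.resize(a[110:290,85:415],(800,436),interpolation=cv2.INTER_CUBIC)
cv2.imwrite("pics/c6.png",z[:,:,::-1])
E
```

```text
(no output)
```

View pics/c6.png

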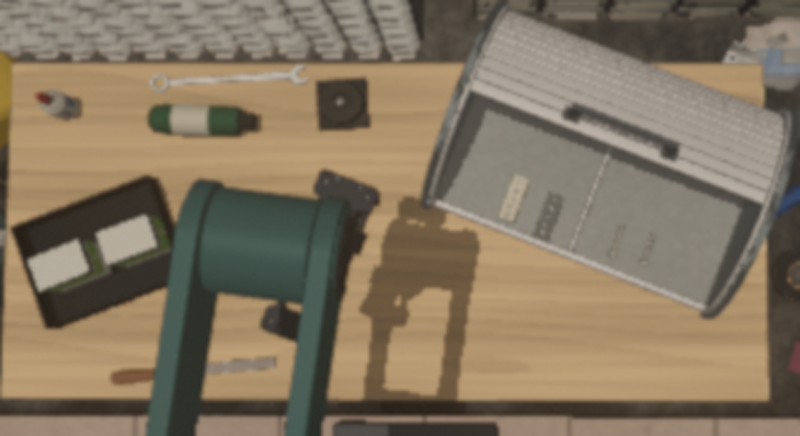

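arm_command --pt "1.7 -3.4 0 0 0 0 0.35" --pt "1.7 -3.4 0 0 0 0 0.35" --pt "1.7 -3.4 0 0 0 0 0.35" --pt "1.7 -3.4 0 0 0 0 0.35" --pt "1.7 -3.4 0 0 0 0 0.35" --pt "1.7 -3.4 0 0 0 0 0.35" --pt "1.7 -3.4 0 0 0 0 0.35" --pt "1.7 -3.4 0 0 0 0 0.35" --pt "1.7 -3.4 0 0 0 0 0.35" --pt "1.5 -3.4 0 0 0 0 0.35" --pt "0 0 0 0 0 0 0.35" --pt "0 0 0 0 0 0 0.35" --squeeze 15

```text
clock: 40.97
tcp_pos: [0.6406, -0.3382, 0.46]
tool_rot: [0.824, 0.567, -0.001, -0.001]
ft_force: [0.1, 0.2, -0.2]
opening: 0.0305
finger_force: 0.0
```

arm_command --pt "0 0.2 -2 0 0 0 0.35" --pt "0 0 -2 0 0 0 0.35" --pt "0 0 -1.5 0 0 0 0.35" --pt "0 0 -1 0 0 0 0.35" --pt "0 0 -0.5 0 0 0 0.35" --pt "0 0 0 0 0 0 0" --pt "0 0 0 0 0 0 0" --pt "0 0 0 0 0 0 0" --pt "0 0 0 0 0 0 0" --pt "0 0 0 0 0 0 0" --pt "0 0 0 0 0 0 0"

```text
clock: 41.88
tcp_pos: [0.6416, -0.3327, 0.3928]
tool_rot: [0.823, 0.568, 0.0, 0.001]
ft_force: [-0.4, 0.9, 5.3]
opening: 0.009
finger_force: 15.0
```

arm_command --pt "0 0 0 0 0 0 0.3" --pt "0 0 0 0 0 0 0.3" --pt "0 0 0 0 0 0 0.3" --pt "0 0 -0.8 0 0 0 0.3" --pt "0 0 -0.6 0 0 0 0.3" --pt "0 0 0 0 0 0 0" --pt "0 0 0 0 0 0 0" --pt "0 0 0 0 0 0 0" --pt "0 0 0 0 0 0 0" --pt "0 0 0 0 0 0 0"

```text
clock: 42.72
tcp_pos: [0.6414, -0.3325, 0.377]
tool_rot: [0.823, 0.568, -0.0, -0.0]
ft_force: [1.5, -0.7, -2.9]
opening: 0.0092
finger_force: 15.0
```

arm_command --pt "-0.8 0.3 0 0 0 0 0" --pt "-0.8 0.3 0.1 0 0 0 0" --pt "-1.7 0.64 -0.1 0 0 0 0" --pt "-1.7 0.64 -0.25 0 0 0 0" --pt "-1.6 0.63 -0.45 0 0 0 0" --pt "-1.6 0.61 -0.6 0 0 0 0" --pt "-1.5 0.58 -0.8 0 0 0 0" --pt "-1.3 0.5 -0.85 0 0 0 0" --pt "-1.1 0.42 -0.85 0 0 0 0" --pt "0 0 0 0 0 0 0"

```text
clock: 43.55
tcp_pos: [0.5178, -0.2845, 0.3388]
tool_rot: [0.823, 0.568, -0.0, -0.001]
ft_force: [-0.6, 3.0, -3.6]
opening: 0.0093
finger_force: 15.0
```

arm_command --pt "-1.56 0.6 -1.1 -1.44 -3.73 0 0" --pt "-1.43 0.55 -1.2 -1.44 -3.73 0 0" --pt "-1.34 0.52 -1.35 -1.44 -3.73 0 0" --pt "-1.22 0.47 -1.45 -1.44 -3.73 0 0" --pt "0 0 0 0 0 0 0"

```text
clock: 43.97
tcp_pos: [0.4609, -0.2617, 0.2856]
tool_rot: [0.816, 0.561, 0.079, 0.114]
ft_force: [4.3, 4.7, -3.8]
opening: 0.0094
finger_force: 15.0
```

arm_command --pt "-1.1 0.42 -1.5 -1.44 -3.73 0 0" --pt "-0.96 0.37 -1.6 -1.44 -3.73 0 0" --pt "-0.8 0.31 -1.7 -1.44 -3.73 0 0" --pt "0 0 0 0 0 0 0"

```text
clock: 44.3
tcp_pos: [0.4328, -0.251, 0.2377]
tool_rot: [0.799, 0.55, 0.137, 0.198]
ft_force: [-0.9, 4.0, -2.7]
opening: 0.0091
finger_force: 15.0
```

arm_command --pt "-0.4 0.15 -0.9 -0.7 -1.9 0 0" --pt "-0.3 0.12 -0.9 -0.7 -1.9 0 0" --pt "0 0 0 0 0 0 0"

```text
clock: 44.55
tcp_pos: [0.4278, -0.2498, 0.2219]
tool_rot: [0.792, 0.546, 0.156, 0.226]
ft_force: [-4.2, -0.1, -1.0]
opening: 0.0094
finger_force: 15.0
```

arm_command --pt "0 0 -0.4 0 0 0 0" --pt "0 0 0 0 0 0 0" --pt "0 0 0 0 0 0 0"

```text
clock: 44.8
tcp_pos: [0.4291, -0.2507, 0.2193]
tool_rot: [0.791, 0.546, 0.156, 0.226]
ft_force: [-7.9, 2.5, 4.1]
opening: 0.0097
finger_force: 15.0
```

arm_command --pt "0 0 -0.4 0 0 0 0" --pt "0 0 0 0 0 0 0" --pt "0 0 0 0 0 0 0"

```text
clock: 45.05
tcp_pos: [0.4303, -0.2516, 0.2165]
tool_rot: [0.791, 0.546, 0.156, 0.228]
ft_force: [-4.6, 1.8, 9.7]
opening: 0.0096
finger_force: 15.0
```

arm_command --pt "0 0 -0.4 0 0 0 0" --pt "0 0 0 0 0 0 0" --pt "0 0 0 0 0 0 0"

```text
clock: 45.3
tcp_pos: [0.4315, -0.2527, 0.2136]
tool_rot: [0.791, 0.546, 0.157, 0.229]
ft_force: [-0.8, 1.9, 12.3]
opening: 0.0093
finger_force: 15.0
```

arm_command --pt "0 0 0 0 0 0 0.25" --pt "0 0 0 0 0 0 0.25" --pt "0 0 0 0 0 0 0.25" --pt "0 0 0 0 0 0 0.25" --pt "-0.5 0.2 0.9 0 0 0 0.25" --pt "-1 0.4 1.8 0 0 0 0.25" --pt "-1 0.4 1.8 0 0 0 0.25" --pt "-1 0.4 1.8 0 0 0 0.25" --pt "-0.5 0.2 1.8 1.44 3.73 0 0" --pt "0 0 2 1.44 3.73 0 0" --pt "0 0 2 1.44 3.73 0 0" --pt "0 0 2 1.44 3.73 0 0"

```text
clock: 46.3
tcp_pos: [0.3888, -0.235, 0.3525]
tool_rot: [0.816, 0.562, 0.078, 0.114]
ft_force: [1.8, -0.3, 0.4]
opening: 0.0011
finger_force: 0.0
```

arm_command --pt "0 0 1 1.44 3.73 0 0" --pt "0 0 1 1.44 3.73 0 0" --pt "0 0 1 1.44 3.73 0 0" --pt "0 3 1 1.1 2.9 0 0" --pt "0.5 4 0 0 0 0 0" --pt "0.5 4 0 0 0 0 0" --pt "0.5 4 0 0 0 0 0" --pt "0.5 4 0 0 0 0 0" --pt "0.5 4 0 0 0 0 0" --pt "0.5 4 0 0 0 0 0" --pt "0 0 0 0 0 0 0"

```text
clock: 47.22
tcp_pos: [0.4195, 0.0411, 0.391]
tool_rot: [0.821, 0.57, 0.006, 0.005]
ft_force: [0.7, 0.5, 0.1]
opening: 0.0004
finger_force: 0.0
```

```bash
python3 - <<'E'
from h import *
a=vision.capture("top")
s=(.6255,-.3285,-.3678)
for q in(0,.05,.1): 
  print(q,[((w2px(st(s,(-.18*np.cos(q+.175),y,.03+.18*np.sin(q+.175))))-(280,165)+.5)*6-.5).round() for y in(.06,-.06)])
cv2.imwrite("pics/c7.png",cv2.resize(a[165:255,280:400],(720,540),interpolation=cv2.INTER_CUBIC)[:,:,::-1])
E
```

```text
0 [array([118., 316.]), array([327., 397.])]
0.05 [array([120., 313.]), array([330., 394.])]
0.1 [array([122., 308.]), array([333., 390.])]
```

View pics/c7.png

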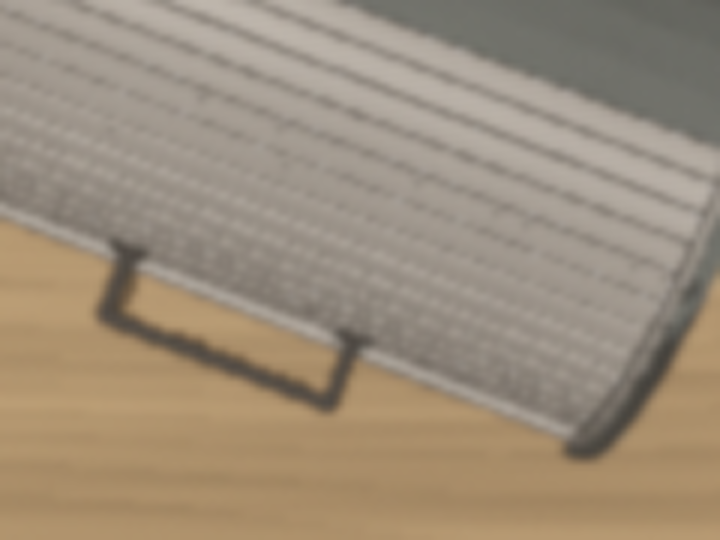

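arm_command --pt "0.5 -4 0 0 0 0 0" --pt "0.5 -4 0 0 0 0 0" --pt "0.5 -4 0 0 0 0 0" --pt "0.5 -4 0 0 0 0 0" --pt "0.5 -4 0 0 0 0 0" --pt "0.5 -4 0 0 0 0 0" --pt "0.5 -4 0 0 0 0 0" --pt "0 -2.4 -3 0 0 0 0" --pt "0 0 -4 0 0 0 0" --pt "0 0 -3 0 0 0 0" --pt "0 0 -2 0 0 0 0" --pt "0 0 0 0 0 0 0"

```text
clock: 48.27
tcp_pos: [0.4513, -0.2689, 0.2665]
tool_rot: [0.824, 0.567, 0.004, 0.002]
ft_force: [-1.1, 0.2, -1.4]
opening: 0.0003
finger_force: 0.0
```

arm_command --pt "0 0 -0.7 0 0 0 0" --pt "0 0 -0.6 0 0 0 0" --pt "0 0 -0.6 0 0 0 0" --pt "0 0 0 0 0 0 0"

```text
clock: 48.6
tcp_pos: [0.4549, -0.2692, 0.2523]
tool_rot: [0.823, 0.568, 0.006, 0.007]
ft_force: [0.3, -0.6, 0.3]
opening: 0.0006
finger_force: 0.0
```

arm_command --pt "0 0 -0.3 0 0 0 0" --pt "0 0 -0.3 0 0 0 0" --pt "0 0 -0.2 0 0 0 0" --pt "0 0 0 0 0 0 0" --pt "0 0 0 0 0 0 0"

```text
clock: 49.02
tcp_pos: [0.4552, -0.2693, 0.2507]
tool_rot: [0.823, 0.568, 0.006, 0.009]
ft_force: [-14.1, 8.7, 48.6]
opening: 0.0007
finger_force: 24.7
```

arm_command --pt "0 0 1 0 0 0 0" --pt "0 0 3 0 0 0 0" --pt "0 0 4 0 0 0 0" --pt "0 0 4 0 0 0 0" --pt "0 4 0 0 0 0 0" --pt "0 4 0 0 0 0 0" --pt "0 4 0 0 0 0 0" --pt "0 4 0 0 0 0 0" --pt "0 4 0 0 0 0 0" --pt "0 0 0 0 0 0 0"

```text
clock: 49.85
tcp_pos: [0.454, -0.063, 0.3651]
tool_rot: [0.822, 0.57, 0.007, 0.006]
ft_force: [-0.2, 0.3, 0.9]
opening: 0.0004
finger_force: 0.0
```

```bash
python3 - <<'E'
from h import *
a=vision.capture("top")
cv2.imwrite("pics/c8.png",cv2.resize(a[110:290,85:415],(800,436),interpolation=cv2.INTER_CUBIC)[:,:,::-1])
E
```

```text
(no output)
```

View pics/c8.png

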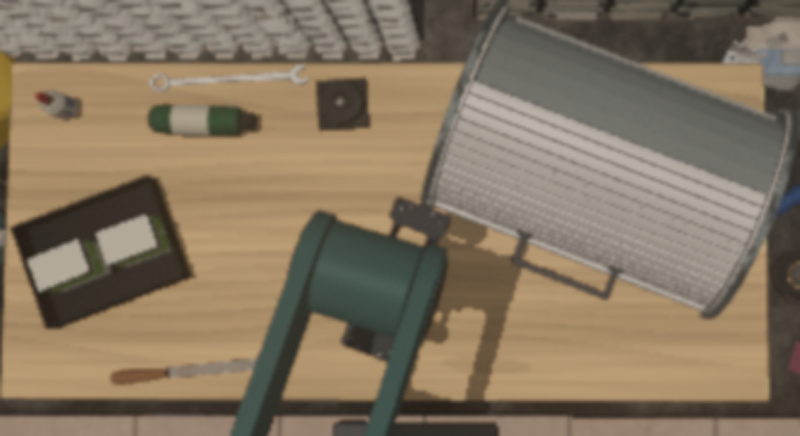

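Door closed, cartons in the tray (70,265)/(130,240), deck clear of loose parts, bystanders untouched.

```bash
python3 -c "
from cell import workorder
print(workorder.finish_job())"
```

```text
the job is handed in; nothing more can be done
None
```

I handed the job in at about 50 s: both cartons are in the tray, the two terminal blocks are in the left bay and the two hex bolts in the right, the door is shut against its stop, and the dial base and grease tube are untouched; I saw no third bolt.

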